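# Latch, tug-test and invert a sample cassette

### The arm

A 7-joint arm with a two-finger parallel gripper is mounted at the origin on a cart in front of the work surface, level with it; the furniture and walls round the work are solid. World frame = base frame: x ahead of the robot, y to its left, z up, the work surface at z = 0. Lengths are in m, angles in degrees, forces in N, time in s.
With the tool pointing down it reaches from about 0.425 to 0.825 m from the base axis. Payload 3.6 kg.
Tool frame: the origin (TCP) lies midway between the tips of the shut fingers; the grasp point (between the pads) lies 19 mm behind it; x points along the fingers, z is the direction in which the jaws open and shut, and the axes are right-handed (so a half turn about x gives the same grasp; the last joint's range is limited). The gripper opens to 85 mm and grips with 20 to 120 N. Pads are 22 mm wide; open, the fingers measure 114 mm over their backs; the gripper's body (76 mm by 85 mm) begins 54 mm behind the grasp point. The pads swing forward as they close: fully open they stand 13 mm farther back than shut.
Start: joints at [75.201, 35.231, -0.722, 81.555, 0.464, 63.22, -2.315], TCP at [0.149, -0.633, 0.231] pointing down, gripper open.
Joint ranges: [-178.69, 178.69], [-17.37, 117.87], [-77.05, 75.6], [15.02, 138.74], [-78.02, 258.01], [0.78, 113.62], [-162.83, 162.83]. Speed limits (degrees/s): [159.86, 159.86, 180, 180, 180, 180, 180].

### API

Orientations are given as [roll, pitch, yaw] about the fixed x, y, z axes, in that order (R = Rz(yaw) Ry(pitch) Rx(roll)).
In Python, from cell import arm, grab_frame, get_calibration, job gives the robot as it stands.
- The arm moves only by the tool carry_out, never from a script. Its arguments are lists of equal length, an entry for each row: "hand": the finger opening in mm, from 0 to 85.4; "travel": the shift along the world's x, y, z in units of 30 mm (1.0 is 30 mm), a list of three; "twist": the turn about the world's z in units of 8 degrees (1.0 is 8 degrees). A call has 1 to 12 rows; each row shifts and turns the commanded pose from where the row before left it; what a row does not reach is not made up. A row lasts 1/8 s, in which the tool goes at most 62.5 mm and 10.7 degrees, less where a joint would pass 70% of its speed; a pose out of reach is approached as far as the arm can. A call is refused whole if a number of a shift passes 1 or a number of a turn 1, either way. A call with a gripper value outside its range is refused whole. The fingers move at their own pace and stop on an object; "force" is the grip in N (left out, the last holds). Time passes only in rows, so rows that do not move let the fingers close. It gives the time, the measured TCP pose, the force and the opening at its end, in the units of the state.
- arm.state(): the state, without advancing time (a new reading comes with each control period).
- grab_frame(name): name is "scene" or "top" or "wrist"; returns the picture (420x560x3 uint8, blue, green, red); there is no depth.
- get_calibration(name): a dict with "K" (3x3 intrinsics, pixels), "rvec" (rotation vector, rad) and "tvec" (3), from world to camera coordinates, as OpenCV has them; the wrist camera has in their place "tool_from_camera" (4x4, takes a point from camera to tool coordinates, whose origin is the TCP and whose axes are the tool frame's). Camera axes: x right, y down, z forward; pixel columns grow to the right and rows downward; lengths in m; the calibration is good to about 2 mm. A picture is of the moment at which its call begins: read the wrist's pose just before it. get_calibration takes no time and is no camera call.
- job.finish_job(): hands the job in, once; it reports no verdict.
The state is a dict: "time": time; "joint_pos": joint angles; "joint_velocities": joint speeds; "joint_efforts": joint torques, N m; "position": TCP position; "tool_rot": TCP orientation; "ft_force": force on the tool from outside, world axes, zero at the start; "torque": the same for the moment, N m; "grip_width": finger opening in m.
Only numpy, scipy, OpenCV 4.12 (cv2) and the standard library are available. Lean on these libraries where they do the work, as an engineer would, in place of code of your own. Each camera call takes 0.05 s, during which the arm holds its last target.

### The job

Close the draw latch of the inverting stand fully, so that its claw bar holds the sample cassette, let go of it, then take the cassette's handle and give it a firm steady upward tug of 10 to 20 newtons, held about a second, to prove that the latch holds. Only then let go and turn the cradle by its crank a full half turn, to its stop, so that the latched cassette hangs upside down, and let go. Do not wrench the latch, and leave the things around it alone.

Things in the scene. Friction and masses are not known exactly. Their poses are not given: they have to be found in the camera images.
- stand: Fixed grey inverting stand: a base plate 150 x 235 mm, 13 mm high, with one pillar (60 x 34 mm, 166 mm high) centred 105 mm to its right. Origin: on the bench straight below the middle of the cradle. Its x points away from the robot, y to the left (with the stand's yaw), z up. The cradle's turning axis is level, along the stand's y, 135 mm above the origin. The aluminium cradle lies left of the pillar, the crank right of it, the latch on the cradle's left end.
- cradle (a joint): Turn of the cradle, rad: 0 = upright (at a stop), 3.14 = upside down (at a stop). It grows as the crank grip moves from the near side up over the top to the far side. Friction 0.25 N m holds it where it is left (about 4 N at the crank grip).
- crank_grip (a point): Middle of the black crank grip, a sleeve that spins freely on its pin: a round bar 16 mm in diameter and 71 mm long, parallel to the turning axis, from 144 to 215 mm right of the stand's origin; this point is 185 mm right of it. The grip circles the axis at 60 mm radius, fixed to the cradle: at 0 it is straight in front (robot side) of the axis at the axis height, at 3.14 straight behind. The point turns with the cradle.
- seat (a point): Centre of the cradle's floor, 35 mm below the turning axis when upright; turns with the cradle (x, y, z as the stand's when upright). Where the cassette's origin lies when seated.
- latch_lever (a joint): Swing of the latch lever, rad: 0 = fully open (lever points outward to the left and 50 degrees up), 1.48 = fully closed, at its stop (35 degrees below level). Friction 0.2 N m: it stays where it is left; some 3 N pressed down near its tip moves it. It starts between 0.15 and 0.6. The bail goes past dead centre at 1.22; below 1.36 it does not count as closed.
- lever_tip (a point): Round end bar (10 mm thick, 28 mm wide) of the steel latch lever, 90 mm from the lever's pivot. The pivot is parallel to the stand's x, 71 mm left of the turning axis' middle and 15 mm below the axis (upright). Closed by pressing its outer part straight down from above, for example 135 mm left of the stand's origin, until it stops.
- bail: Steel bail of the latch, 54 mm wide, with the claw bar across its end; origin on its hinge, on the lever 12 mm from the pivot. Linked to the lever: as that goes down, the bar swings in over the keeper. Closed, the bar stands 3 to 6 mm above the keeper (a screw setting that cannot be seen): the cassette rises freely by that much before the latch takes the load, and is then held stiffly.
- cassette: Loose sample cassette, grey box with white lid, 76 (x) x 120 (y) x 60 mm high, about 0.24 kg, seated upright in the cradle at the start, axes as the stand's. Origin: centre of its underside, 100 mm above the bench. On its left end a keeper ledge (28 mm wide, stands out 14 mm, top 43 mm above the underside), on its right end a tongue under the cradle's fixed lip (7.5 mm below the lip, so that the latch takes the load first).
- cassette_handle (a point): Middle of the steel handle on the cassette's lid: a round bar 12 mm in diameter, 56 mm long along the cassette's x, its centre 28 mm above the lid (88 mm above the underside) and 35 mm left of the cassette's middle. With the latch closed, most of an upward pull, less the weight, goes into the latch.
- beaker: Bystander: beaker, 67 mm wide, 91 mm high. Origin under its centre.
- wash_bottle: Bystander: wash bottle, 197 mm high. Origin under its centre.
- timer: Bystander: square timer, 66 mm wide, 18 mm high. Origin under its centre.
- tape_roll: Bystander: roll of tape, 64 mm wide, 19 mm high. Origin under its centre.

How it is judged:
By the outcome, as a careful person would: the job done as asked, in the order asked, and still so for the second after the job is handed in, with the robot touching nothing.
It also fails if it takes over 67 s, if anything falls off the work surface, if the arm or the gripper's body presses on something with over 40 N, if the wrist force passes 120 N, or if a joint passes its speed limit or range.

## Working session

There is one attempt and no reset: what is moved stays moved. The work goes in short steps, Python scripts to look and compute and a tool call to move; the robot and the scene stay as the last step left them, time stands still between calls to the robot, and variables do not carry over. Pictures are saved under pics/ and viewed, and the job is handed in when it is done.

Besides the shell and the picture viewer there is one more tool, called after ">>>" as a command line: name --pt "numbers of a row" for each row, then --argument value for the rest. carry_out: Moves the arm, as the interface text tells. Its arguments: {"type":"object","properties":{"hand":{"type":"array"},"travel":{"type":"array"},"twist":{"type":"array"},"force":{"type":"number"}},"required":["hand","travel","twist"]}

```bash
ls; mkdir -p pics
python3 - <<'E'
from cell import arm, grab_frame, get_calibration, job
import cv2
s=arm.state();print(s)
for n in("scene","top"):
    cv2.imwrite(f"pics/{n}0.png",grab_frame(n)); print(n,get_calibration(n))
print(get_calibration("wrist"))
E
```

```text
pics
{'time': 0.0, 'joint_pos': array([75.20102578, 35.29037637, -0.72193618, 81.64147486,  0.46473816,
       63.21841342, -2.31455816]), 'joint_velocities': array([ 0.04373997,  0.03273834,  0.01673749,  0.0283058 , -0.03183387,
       -0.03351581, -0.03852941]), 'joint_efforts': array([-3.30185212e-04, -4.69214559e+01,  2.58889943e-01, -1.71032739e+01,
        9.84510320e-03,  9.65724379e-03,  1.17722655e-05]), 'position': array([ 0.14914114, -0.63187613,  0.23012454]), 'tool_rot': array([-178.74486315,   89.85262601,  104.53931282]), 'ft_force': array([-0.59313407,  0.58426558,  0.19434696]), 'torque': array([-0.0119371 , -0.03100028,  0.0124624 ]), 'grip_width': 0.08535749841844205}
scene {'K': array([[420.25960805,   0.        , 288.84738862],
       [  0.        , 420.25960805, 213.66522672],
       [  0.        ,   0.        ,   1.        ]]), 'rvec': array([ 2.37398945,  0.47747228, -0.20350373]), 'tvec': array([-0.48391304, -0.06537842,  1.39237806])}
top {'K': array([[419.95878505,   0.        , 277.71236081],
       [  0.        , 419.95878505, 211.40366964],
       [  0.        ,   0.        ,   1.        ]]), 'rvec': array([ 2.12712624, -2.15608299,  0.17049885]), 'tvec': array([-0.01110429,  0.52479543,  1.15965924])}
{'K': array([[378.27902087,   0.        , 281.53045889],
       [  0.        , 378.27902087, 210.53978603],
       [  0.        ,   0.        ,   1.        ]]), 'tool_from_camera': array([[ 9.58289957e-04, -2.68370791e-01,  9.63315213e-01,
        -1.43368208e-01],
       [-3.76036276e-04, -9.63315684e-01, -2.68370548e-01,
         6.86441564e-02],
       [ 9.99999470e-01, -1.05064664e-04, -1.02405290e-03,
        -3.87842593e-04],
       [ 0.00000000e+00,  0.00000000e+00,  0.00000000e+00,
         1.00000000e+00]])}
```

View pics/scene0.png

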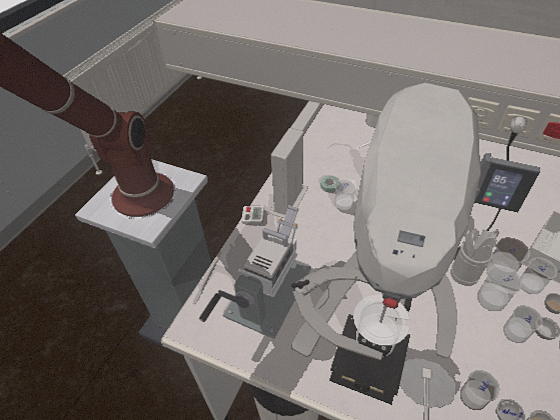

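View pics/top0.png

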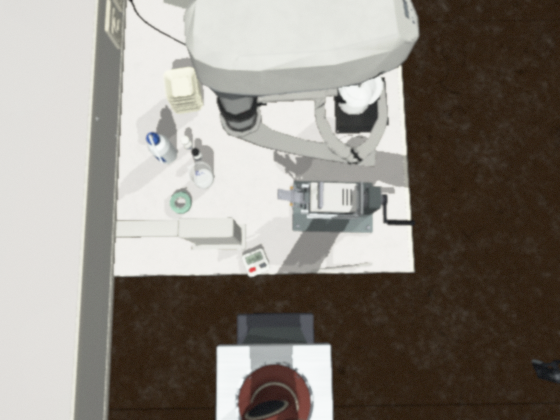

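```bash
cat > h.py <<'E'
import numpy as np, cv2
from cell import arm, grab_frame, get_calibration, job
def proj(n,P):
    c=get_calibration(n); return cv2.projectPoints(np.array(P,float).reshape(-1,1,3),c['rvec'],c['tvec'],c['K'],None)[0][:,0]
def back(n,uv,z):
    c=get_calibration(n);R=cv2.Rodrigues(c['rvec'])[0];d=R.T@np.linalg.inv(c['K'])@np.array([uv[0],uv[1],1.]);o=-R.T@c['tvec']
    return o+d*(z-o[2])/d[2]
def cam(n):
    c=get_calibration(n);R=cv2.Rodrigues(c['rvec'])[0];return -R.T@c['tvec']
E
python3 - <<'E'
from h import *
for n in("scene","top"):
    print(n,cam(n),proj(n,[[0,0,0],[0.149,-.633,.231],[.6,0,0],[.6,-.3,0]]).round())
print(back("top",(293,231),.013),back("top",(372,231),.013),back("top",(293,180),.013))
s=cv2.imread("pics/scene0.png")[190:340,190:330];cv2.imwrite("pics/sc.png",cv2.resize(s,None,fx=5,fy=4,interpolation=cv2.INTER_CUBIC)) if 0 else cv2.imwrite("pics/sc.png",cv2.resize(s,None,fx=4,fy=4,interpolation=cv2.INTER_CUBIC))
s=cv2.imread("pics/top0.png")[140:280,230:420];cv2.imwrite("pics/tc.png",cv2.resize(s,None,fx=4,fy=4,interpolation=cv2.INTER_CUBIC))
E
```

```text
scene [ 0.84242927 -0.70334624  0.98629601] [[143. 194.]
 [-28. 351.]
 [312. 249.]
 [269. 339.]]
top [ 0.33821581 -0.0133368   1.22710037] [[274. 401.]
 [550. 358.]
 [271. 189.]
 [372. 187.]]
[ 0.4707752 -0.0619383  0.013    ] [ 0.46768468 -0.29154539  0.013     ] [ 0.62252809 -0.06487142  0.013     ]
```

View pics/sc.png

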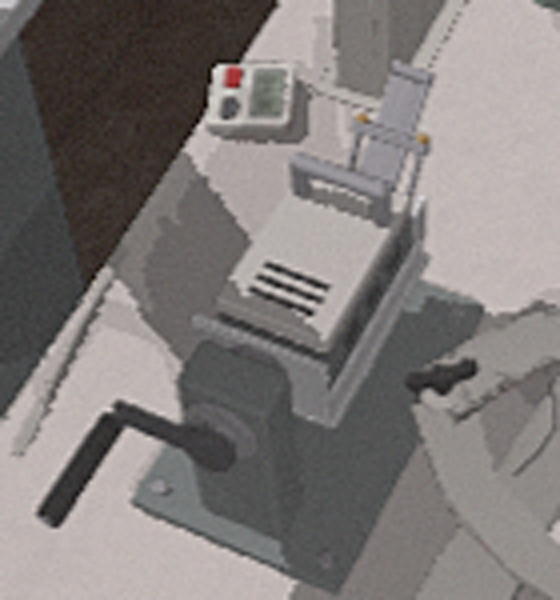

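View pics/tc.png

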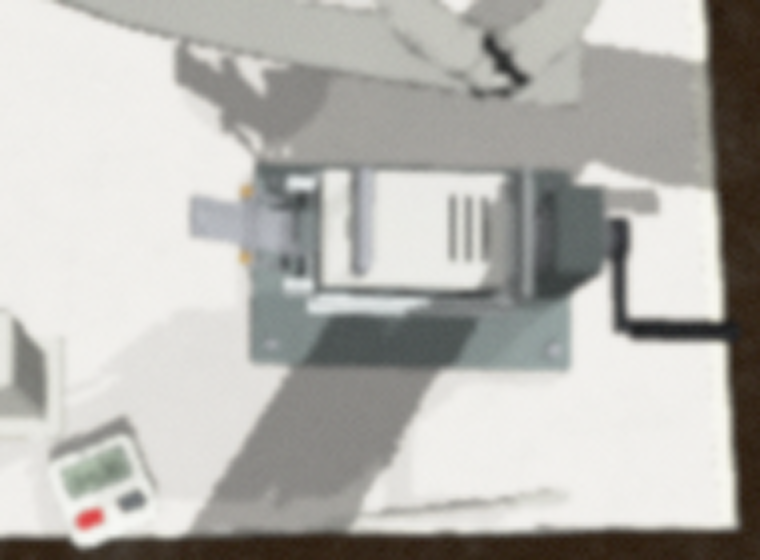

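Run:
```python
from h import *
from scipy.optimize import least_squares
T=lambda u,v:(230+u/4,140+v/4); S=lambda u,v:(190+u/4,190+v/4)
obs=[("top",(28,35,188),T(363,168)),("top",(-28,35,188),T(360,272)),("top",(-60,-215,135),T(740,331)),
("top",(-60,-144,135),T(622,328)),("top",(-38,60,160),T(320,288)),("top",(38,60,160),T(322,170)),
("scene",(28,35,188),S(387,188)),("scene",(-28,35,188),S(296,160)),("scene",(-60,-215,135),S(48,520)),("scene",(-60,-144,135),S(118,408))]
def tf(p,q):
    x,y,a=p;q=np.array(q)/1e3;c,s=np.cos(a),np.sin(a);return [x+c*q[0]-s*q[1],y+s*q[0]+c*q[1],q[2]]
f=lambda p:np.concatenate([proj(n,tf(p,q))[0]-uv for n,q,uv in obs])
r=least_squares(f,[.545,-.17,0],loss='soft_l1');print(r.x,np.degrees(r.x[2]));print(r.fun.reshape(-1,2).round(1))
p=r.x
for n in("scene","top"):
    im=cv2.imread(f"pics/{n}0.png");im=cv2.resize(im,None,fx=1,fy=1)
    off,cr=((190,190),(slice(190,340),slice(190,330))) if n=="scene" else ((230,140),(slice(140,280),slice(230,420)))
    im=cv2.resize(im[cr],None,fx=4,fy=4,interpolation=cv2.INTER_CUBIC)
    def L(a,b,col=(0,0,255)):
        q=((proj(n,[tf(p,a),tf(p,b)])-off)*4).round().astype(int); cv2.line(im,tuple(map(int,q[0])),tuple(map(int,q[1])),col,1)
    for z in(100,160):
        c=[(-38,-60,z),(38,-60,z),(38,60,z),(-38,60,z)]
        for i in range(4):L(c[i],c[(i+1)%4])
    c=[(-75,-130,13),(75,-130,13),(75,105,13),(-75,105,13)]
    for i in range(4):L(c[i],c[(i+1)%4],(0,255,0))
    L((-28,35,188),(28,35,188),(255,0,0));L((-60,-144,135),(-60,-215,135),(255,0,0))
    for th in(.15,.375,.6):
        a=np.radians(50)-th; L((0,71,120),(0,71+90*np.cos(a),120+90*np.sin(a)),(255,0,255))
    cv2.imwrite(f"pics/ov_{n}.png",im)
```

```text
[ 0.54224808 -0.15986829 -0.02832101] -1.6226743614460408
[[-0.7  1.6]
 [ 0.  -2.6]
 [-1.7 -0.5]
 [ 0.7 -0.1]
 [-0.8 -1. ]
 [-1.2 -0.4]
 [-2.3  0.3]
 [-0.1  0.1]
 [-0.5 -0.1]
 [-1.4  2.5]]
```

View pics/ov_scene.png

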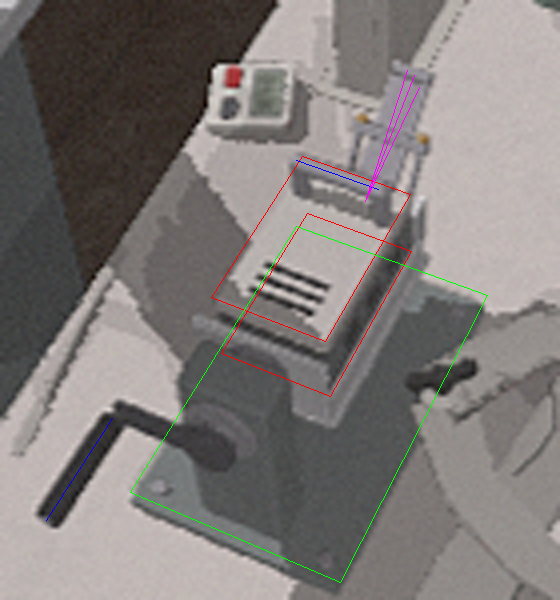

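View pics/ov_top.png

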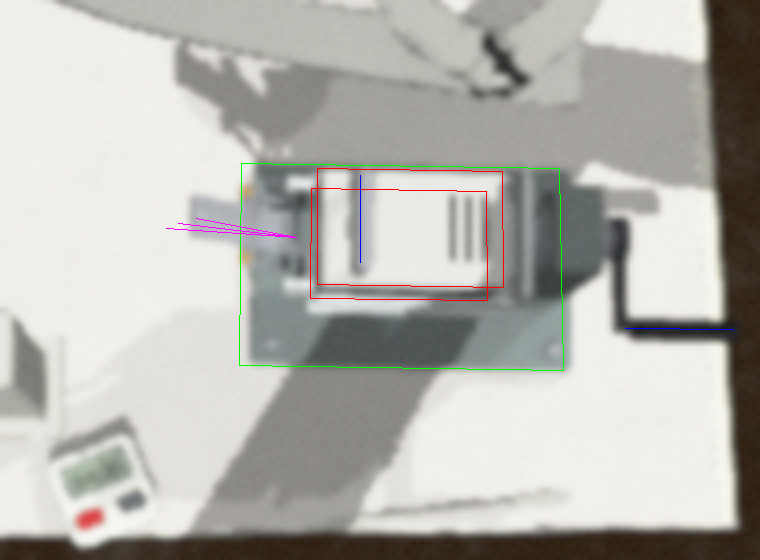

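Run:
```python
from h import *
import cv2
s=cv2.imread("pics/scene0.png")
cv2.imwrite("pics/s1.png",cv2.resize(s[90:270,180:340],None,fx=4,fy=3.3,interpolation=cv2.INTER_CUBIC))
cv2.imwrite("pics/s2.png",cv2.resize(s[240:420,260:470],None,fx=3.3,fy=3.3,interpolation=cv2.INTER_CUBIC))
t=cv2.imread("pics/top0.png")
cv2.imwrite("pics/t1.png",cv2.resize(t[0:280,110:420],None,fx=2.1,fy=2.1,interpolation=cv2.INTER_CUBIC))
print(arm.state()['time'])
from scipy.spatial.transform import Rotation as Ro
print(Ro.from_euler('xyz',arm.state()['tool_rot'],degrees=True).as_matrix().round(3))
cv2.imwrite("pics/w0.png",grab_frame("wrist"))
```

```text
0.1
[[-0.001  0.973  0.23 ]
 [ 0.002  0.23  -0.973]
 [-1.    -0.    -0.002]]
```

View pics/s1.png

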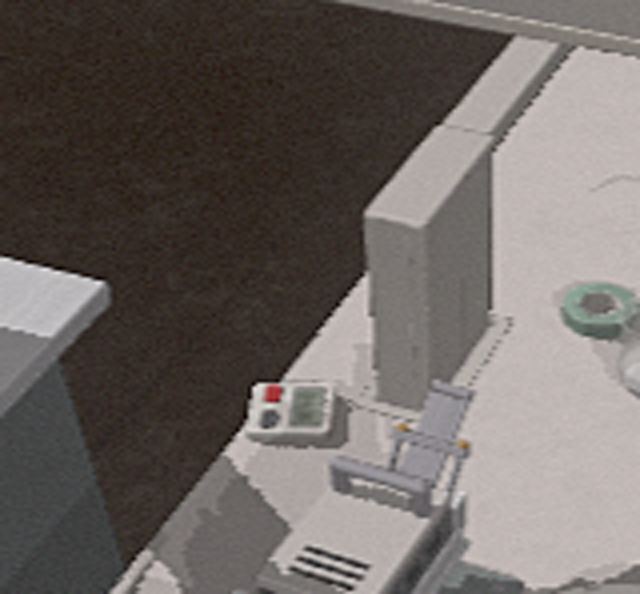

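View pics/s2.png

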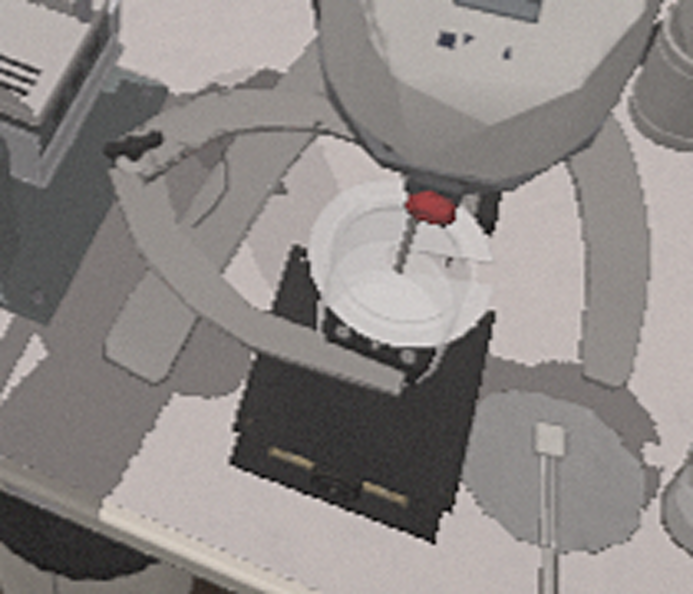

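View pics/t1.png

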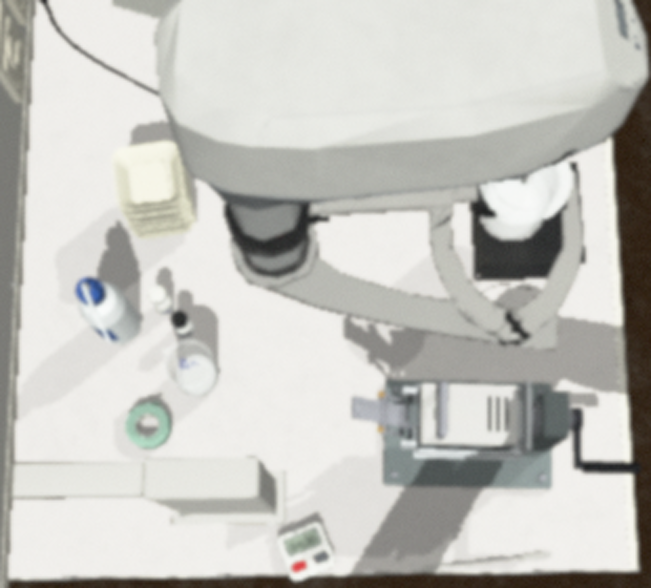

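View pics/w0.png

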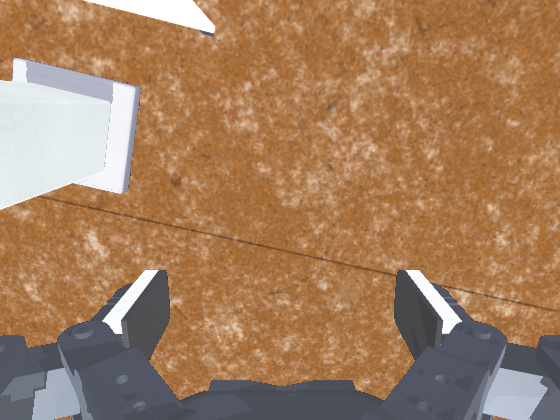

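```bash
cat >> h.py <<'E'
def tri(a,b):
    A=[];B=[]
    for n,uv in(("top",a),("scene",b)):
        o=cam(n);d=back(n,uv,0)-o;d/=np.linalg.norm(d);M=np.eye(3)-np.outer(d,d);A.append(M);B.append(M@o)
    x=np.linalg.lstsq(np.vstack(A),np.hstack(B),rcond=None)[0];return x,(proj("top",x)[0]-a).round(1),(proj("scene",x)[0]-b).round(1)
E
python3 - <<'E'
from h import *
t=lambda u,v:np.array((110+u/2.1,v/2.1));s1=lambda u,v:np.array((180+u/4,90+v/3.3));s2=lambda u,v:np.array((260+u/3.3,240+v/3.3))
print("knob",tri(t(515,323),s2(133,148)))
print("ring right low end", tri(t(555,347),s2(150,378)))
print("post far-right top",tri(t(258,458),s1(490,145)))
print("post near-right top",tri(t(263,487),s1(418,228)))
print("post base right near",tri(t(277,515),s1(390,400)))
print("lever end far/near", tri((230+192/4,140+198/4),(190+434/4,190+72/4)),tri((230+190/4,140+234/4),(190+395/4,190+64/4)))
print("yellow", tri((230+247/4,140+191/4),(190+425/4,190+141/4)),tri((230+245/4,140+257/4),(190+363/4,190+117/4)))
print("head bottom near edge",back("top",t(310,200),.3),back("top",t(310,200),.45))
print(proj("top",[[.6,-.1,.3],[.65,-.1,.4],[.65,-.1,.5]]),proj("scene",[[.6,-.1,.3],[.65,-.1,.4],[.65,-.1,.5]]))
E
```

```text
knob (array([ 0.65333292, -0.22282368,  0.16730309]), array([0.2, 0.4]), array([ 0.5, -0.1]))
ring right low end (array([ 0.68451922, -0.30646048, -0.01310209]), array([-2.8, -4.2]), array([-6.1,  1.3]))
post far-right top (array([0.49569878, 0.09715691, 0.31047237]), array([ -6.8, -12. ]), array([-11.6,   2.6]))
post near-right top (array([0.46076497, 0.093531  , 0.22127091]), array([-3.4, -5.3]), array([-5.4,  1.2]))
post base right near (array([0.4391972 , 0.09197223, 0.00199208]), array([-1.6, -2.4]), array([-2.6,  0.6]))
lever end far/near (array([ 0.56141544, -0.01780017,  0.17952114]), array([-0.5, -0.8]), array([-0.9,  0.2])) (array([ 0.53631293, -0.01756692,  0.1776321 ]), array([0., 0.]), array([ 0., -0.]))
yellow (array([ 0.57053451, -0.05415924,  0.15402225]), array([-0.4, -0.6]), array([-0.7,  0.2])) (array([ 0.52613104, -0.05211439,  0.1563382 ]), array([-0.4, -0.5]), array([-0.6,  0.1]))
head bottom near edge [0.7592011  0.02604192 0.3       ] [0.69108788 0.01967065 0.45      ]
[[313.38075502 160.58913994]
 [316.89365509 123.75960784]
 [322.04664792 103.97041455]] [[299.58724946 201.70249177]
 [322.49669733 174.68982102]
 [324.87089525 135.14489229]]
```

>>> carry_out --hand '[0,0,0,0,0,0,0,0,0,0,0,0]' --pt "0 0 1" --pt "0 0 1" --pt "0 0.5 1" --pt "0.6 1 0" --pt "0.6 1 0" --pt "0.6 1 0" --pt "0.6 1 0" --pt "0.7 1 0" --pt "0.7 1 0" --pt "0.7 1 0" --pt "0.7 1 0" --pt "0.7 1 0" --twist '[0,0,0,-0.2,-0.2,-0.2,-0.2,-0.2,-0.2,-0.2,-0.2,-0.26]' --force 40

```text
time: 1.65
position: [0.3268, -0.3464, 0.3211]
tool_rot: [-144.6, 90.0, 123.7]
ft_force: [0.0, -0.4, -0.2]
grip_width: 0.0001
```

>>> carry_out --hand '[0,0,0,0,0,0,0,0,0,0,0,0]' --pt "0.7 1 0" --pt "0.7 1 0" --pt "0.7 1 0" --pt "0.7 1 0" --pt "0.7 1 0" --pt "0.7 1 0" --pt "0.7 1 0" --pt "0.7 1 0" --pt "0.7 1 0" --pt "0.7 1 0" --pt "0.33 0.77 0" --pt "0 0 0" --twist '[0,0,0,0,0,0,0,0,0,0,0,0]'

```text
time: 3.15
position: [0.5463, -0.0221, 0.3208]
tool_rot: [-145.6, 89.9, 123.1]
ft_force: [0.1, -0.2, -0.3]
grip_width: -0.0002
```

```bash
cat >> h.py <<'E'
from scipy.spatial.transform import Rotation as Ro
def wrist(name):
    s=arm.state();im=grab_frame("wrist");cv2.imwrite(f"pics/{name}.png",im)
    c=get_calibration("wrist");T=np.eye(4);T[:3,:3]=Ro.from_euler('xyz',s['tool_rot'],degrees=True).as_matrix();T[:3,3]=s['position']
    np.save(f"pics/{name}.npy",T@c['tool_from_camera']);return s
def wback(name,uv,z):
    M=np.load(f"pics/{name}.npy");d=M[:3,:3]@np.linalg.inv(get_calibration("wrist")['K'])@np.array([uv[0],uv[1],1.]);o=M[:3,3];return o+d*(z-o[2])/d[2]
E
python3 - <<'E'
from h import *
s=wrist("w1");print(s['position'],s['tool_rot'],s['ft_force'],s['joint_pos'])
print(Ro.from_euler('xyz',s['tool_rot'],degrees=True).as_matrix().round(3))
E
```

```text
[ 0.54632931 -0.02207195  0.3207888 ] [-145.56946841   89.90601254  123.10212112] [ 0.09882414 -0.19976602 -0.31793754] [  8.95285507  22.01458429 -13.11161413  90.38048449   5.16487008
  68.25321658 -96.48287008]
[[-0.001  1.    -0.023]
 [ 0.001 -0.023 -1.   ]
 [-1.    -0.001 -0.001]]
```

View pics/w1.png

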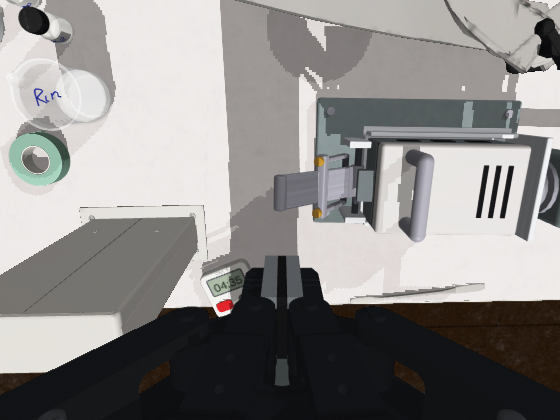

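Run:
```python
from h import *
for nm,uv,z in [("h far",(426,156),.188),("h near",(419,236),.188),("tip far",(279,177),.1785),("tip near",(279,209),.1785),("lid TL",(384,142),.16),("lid BL",(376,233),.16),("lid TR",(530,143),.16),("lid BR",(524,240),.16),("plate hole",(330,110),.013)]:
    print(nm,wback("w1",uv,z).round(4))
```

```text
h far [ 0.5765 -0.127   0.188 ]
h near [ 0.5149 -0.1265  0.188 ]
tip far [ 0.5618 -0.0195  0.1785]
tip near [ 0.5364 -0.0188  0.1785]
lid TL [ 0.5845 -0.1033  0.16  ]
lid BL [ 0.5083 -0.1003  0.16  ]
lid TR [ 0.5811 -0.2191  0.16  ]
lid BR [ 0.4991 -0.2266  0.16  ]
plate hole [ 0.6078 -0.078   0.013 ]
```

>>> carry_out --hand '[0,0,0,0,0,0,0,0,0]' --pt "0 -0.15 -1" --pt "0 0 -1" --pt "0 0 -1" --pt "0 0 -1" --pt "0 0 -0.4" --pt "0 0 -0.3" --pt "0 0 -0.3" --pt "0 0 -0.3" --pt "0 0 0" --twist '[0,0,0,0,0,0,0,0,0]'

```text
time: 4.32
position: [0.5462, -0.029, 0.162]
tool_rot: [-71.8, 90.0, -163.4]
ft_force: [0.1, -0.0, 0.6]
grip_width: 0.0003
```

Run:
```python
from h import *
s=wrist("w2");print(s['position'],s['ft_force'])
a=grab_frame("scene")[190:340,190:340];cv2.imwrite("pics/s3.png",cv2.resize(a,None,fx=4,fy=4,interpolation=cv2.INTER_CUBIC))
```

```text
[ 0.54623046 -0.02895783  0.16203376] [ 0.13852706 -0.01448908  0.59411343]
```

View pics/w2.png

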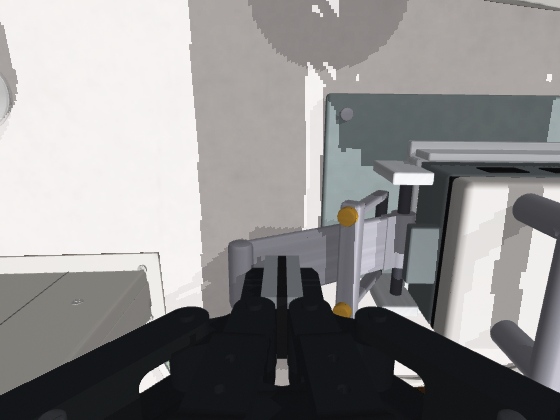

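View pics/s3.png

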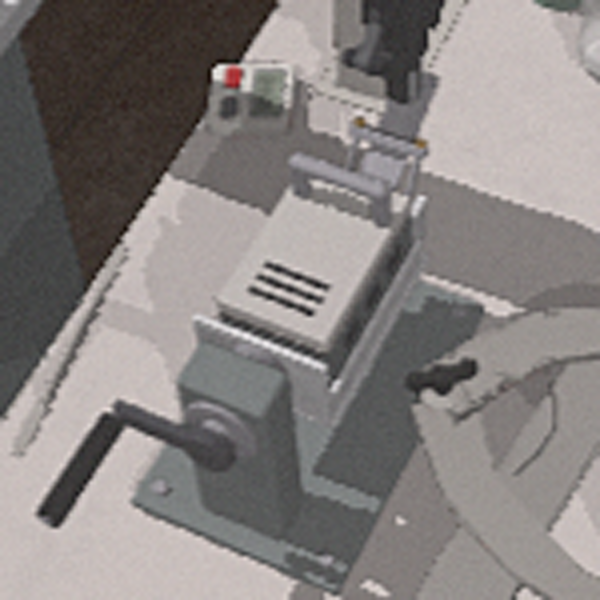

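>>> carry_out --hand '[0,0,0,0,0,0]' --pt "0 0.1 -0.25" --pt "0 0 -0.25" --pt "0 0 -0.25" --pt "0 0 -0.25" --pt "0 0 -0.25" --pt "0 0 0" --twist '[0,0,0,0,0,0]'

```text
time: 5.18
position: [0.5453, -0.0266, 0.1237]
tool_rot: [-71.8, 89.8, -163.4]
ft_force: [-1.0, -0.4, -0.8]
grip_width: -0.0002
```

Run:
```python
from h import *
s=wrist("w3");print(s['position'],s['ft_force'],s['torque'])
a=grab_frame("scene")[190:340,190:340];cv2.imwrite("pics/s4.png",cv2.resize(a,None,fx=4,fy=4,interpolation=cv2.INTER_CUBIC))
```

```text
[ 0.54534693 -0.02655181  0.12368435] [-1.00519724 -0.41558584 -0.79736173] [-0.03010385  0.00795856  0.0119839 ]
```

View pics/w3.png

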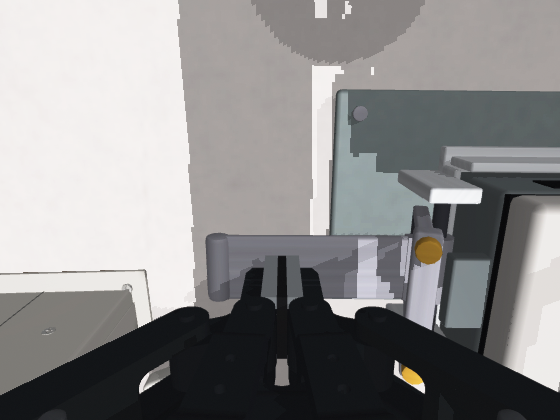

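View pics/s4.png

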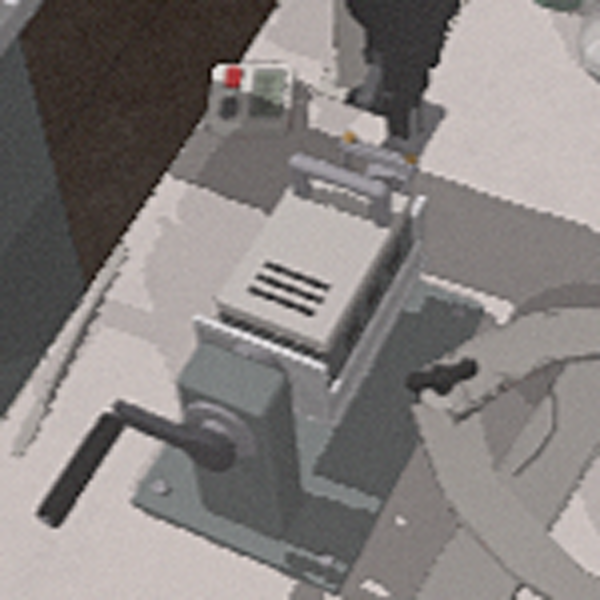

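>>> carry_out --hand '[0,0,0,0,0]' --pt "0 0 -0.25" --pt "0 0 -0.25" --pt "0 0 -0.25" --pt "0 0 -0.25" --pt "0 0 -0.2" --twist '[0,0,0,0,0]'

```text
time: 5.9
position: [0.5465, -0.0256, 0.0883]
tool_rot: [144.8, 90.0, 53.2]
ft_force: [-0.4, -0.8, 2.7]
grip_width: -0.0001
```

>>> carry_out --hand '[0,0]' --pt "0 0 -0.12" --pt "0 0 -0.1" --twist '[0,0]'

```text
time: 6.15
position: [0.5462, -0.0256, 0.0819]
tool_rot: [-173.7, 90.0, 94.7]
ft_force: [-0.1, -0.1, 3.6]
grip_width: -0.0001
```

>>> carry_out --hand '[0,0]' --pt "0 0 -0.1" --pt "0 0 -0.05" --twist '[0,0]'

```text
time: 6.4
position: [0.5465, -0.0259, 0.0806]
tool_rot: [57.8, 89.9, -33.8]
ft_force: [-7.0, -0.3, 27.9]
grip_width: -0.0002
```

>>> carry_out --hand '[0,0,0]' --pt "0 0 0.4" --pt "0 0 1" --pt "0 0 0.6" --twist '[0,0,0]'

```text
time: 6.78
position: [0.5461, -0.0257, 0.1384]
tool_rot: [174.1, 90.0, 82.5]
ft_force: [0.4, 0.1, 0.1]
grip_width: -0.0001
```

Run:
```python
from h import *
s=wrist("w4");print(s['position'],s['ft_force'],s['torque'])
a=grab_frame("scene")[190:340,190:340];cv2.imwrite("pics/s5.png",cv2.resize(a,None,fx=4,fy=4,interpolation=cv2.INTER_CUBIC))
```

```text
[ 0.54611867 -0.02572478  0.13835739] [0.41692177 0.09783411 0.08203499] [ 0.0143009  -0.04093788 -0.03923847]
```

View pics/w4.png

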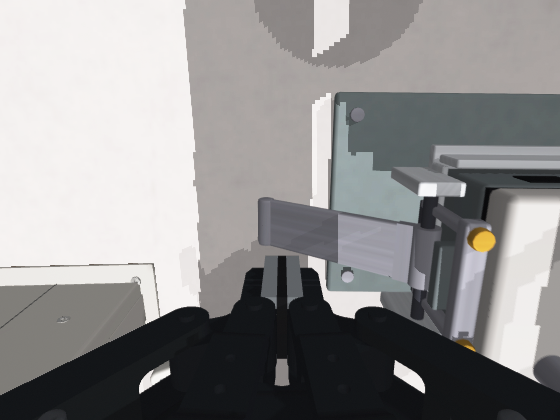

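View pics/s5.png

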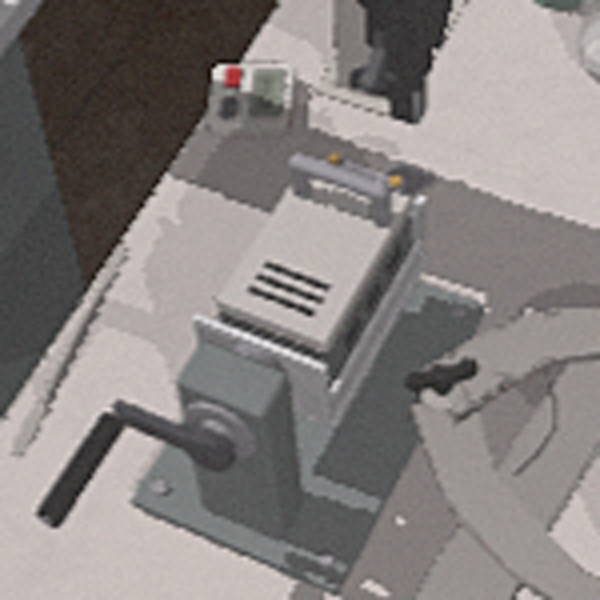

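Run:
```python
from h import *
# lever tip bar centre pixel: predict for various theta
M=np.load("pics/w4.npy");Mi=np.linalg.inv(M);K=get_calibration("wrist")['K']
p=(.543,-.161,np.radians(-1.6))
for th in(1.2,1.36,1.42,1.48):
    a=np.radians(50)-th;q=np.array([0,.071+.09*np.cos(a),.12+.09*np.sin(a)]);c,s=np.cos(p[2]),np.sin(p[2])
    w=np.array([p[0]-s*q[1],p[1]+c*q[1],q[2],1]);u=K@(Mi@w)[:3];print(th,(u/u[2])[:2].round(1))
```

```text
1.2 [243.8 237.1]
1.36 [256.1 229.2]
1.42 [261.3 226.7]
1.48 [266.7 224.3]
```

>>> carry_out --hand '[0,0,20,40,40,40,40,40,40,40,40]' --pt "0 0 1" --pt "0 0 1" --pt "0 0 1" --pt "0 0 1" --pt "0 -1 0.2" --pt "0 -1 0" --pt "0 -1 0" --pt "0 -0.34 -0.1" --pt "0 0 -1" --pt "0 0 -1" --pt "0 0 0" --twist '[0,0,0,0,0,0,0,0,0,0,0]'

```text
time: 8.25
position: [0.5441, -0.1245, 0.1977]
tool_rot: [-107.4, 89.6, 161.1]
ft_force: [1.5, 0.2, 0.3]
grip_width: 0.0398
```

Run:
```python
from h import *
s=wrist("w5");print(s['position'],s['ft_force'],s['torque'],s['time'],s['grip_width'])
a=grab_frame("scene")[190:340,190:340];cv2.imwrite("pics/s6.png",cv2.resize(a,None,fx=4,fy=4,interpolation=cv2.INTER_CUBIC))
```

```text
[ 0.54410775 -0.12454973  0.19774232] [1.51987075 0.15963217 0.3077117 ] [0.01018958 0.02931066 0.0042815 ] 8.25 0.03982820866980213
```

View pics/w5.png

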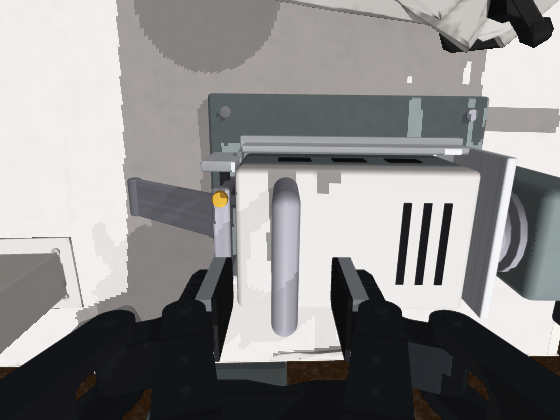

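View pics/s6.png

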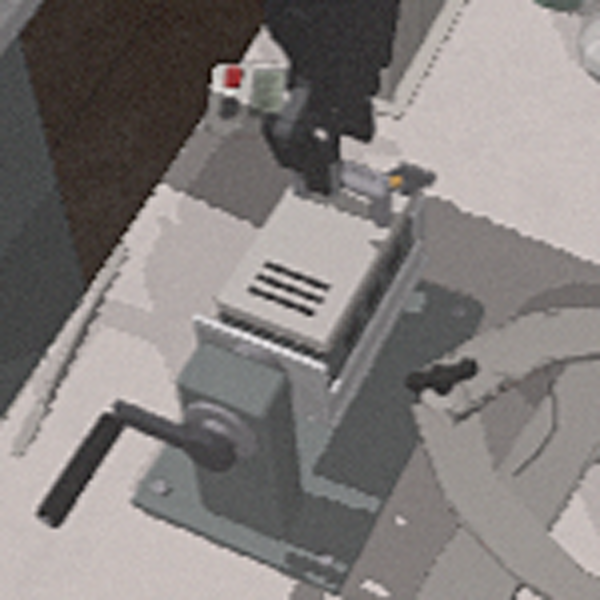

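>>> carry_out --hand '[40,40,40,8,0,0,0]' --pt "0 0 -0.5" --pt "0 0 -0.45" --pt "0 0 0" --pt "0 0 0" --pt "0 0 0" --pt "0 0 0" --pt "0 0 0" --twist '[0,0,0,0,0,0,0]' --force 50

```text
time: 9.22
position: [0.5466, -0.1261, 0.1727]
tool_rot: [90.2, 89.9, -1.4]
ft_force: [-0.2, 0.7, 2.7]
grip_width: 0.0104
```

>>> carry_out --hand '[0,0,0]' --pt "0 0 0.05" --pt "0 0 0.05" --pt "0 0 0" --twist '[0,0,0]'

```text
time: 9.6
position: [0.5459, -0.1262, 0.1749]
tool_rot: [-103.8, 90.0, 164.6]
ft_force: [-0.6, -0.5, -2.5]
grip_width: 0.0102
```

>>> carry_out --hand '[0]' --pt "0 0 0.03" --twist '[0]'

```text
time: 9.72
position: [0.546, -0.1262, 0.1758]
tool_rot: [-102.5, 90.0, 165.9]
ft_force: [0.2, 0.1, -1.9]
grip_width: 0.01
```

>>> carry_out --hand '[0]' --pt "0 0 0.03" --twist '[0]'

```text
time: 9.85
position: [0.5462, -0.1262, 0.1769]
tool_rot: [-115.4, 90.0, 153.1]
ft_force: [0.2, 0.2, -3.1]
grip_width: 0.0099
```

>>> carry_out --hand '[0]' --pt "0 0 0.02" --twist '[0]'

```text
time: 9.98
position: [0.5463, -0.1262, 0.1776]
tool_rot: [131.0, 90.0, 39.4]
ft_force: [-0.6, -0.2, -2.1]
grip_width: 0.0101
```

>>> carry_out --hand '[0]' --pt "0 0 0.02" --twist '[0]'

```text
time: 10.1
position: [0.5462, -0.1262, 0.1782]
tool_rot: [129.6, 90.0, 38.0]
ft_force: [-0.0, -0.1, -2.7]
grip_width: 0.0102
```

>>> carry_out --hand '[0]' --pt "0 0 0.01" --twist '[0]'

```text
time: 10.22
position: [0.5461, -0.1262, 0.1783]
tool_rot: [-109.4, 90.0, 159.0]
ft_force: [-0.1, 0.5, -4.5]
grip_width: 0.0103
```

>>> carry_out --hand '[0]' --pt "0 0 0.01" --twist '[0]'

```text
time: 10.35
position: [0.5461, -0.1261, 0.1784]
tool_rot: [-120.3, 90.0, 148.1]
ft_force: [0.7, 0.3, -5.6]
grip_width: 0.0102
```

>>> carry_out --hand '[0]' --pt "0 0 0.01" --twist '[0]'

```text
time: 10.48
position: [0.546, -0.1259, 0.1786]
tool_rot: [-128.5, 89.9, 139.9]
ft_force: [0.7, 1.1, -7.3]
grip_width: 0.0101
```

>>> carry_out --hand '[0,0]' --pt "0 0 0.02" --pt "0 0 0" --twist '[0,0]'

```text
time: 10.72
position: [0.5459, -0.1256, 0.1789]
tool_rot: [-129.5, 89.9, 138.9]
ft_force: [1.2, 1.8, -10.3]
grip_width: 0.0099
```

>>> carry_out --hand '[0]' --pt "0 0 0.02" --twist '[0]'

```text
time: 10.85
position: [0.5457, -0.1255, 0.1792]
tool_rot: [-125.6, 89.9, 142.8]
ft_force: [3.7, 2.3, -15.9]
grip_width: 0.0101
```

>>> carry_out --hand '[0,0]' --pt "0 0 0" --pt "0 0 0" --twist '[0,0]'

```text
time: 11.1
position: [0.5456, -0.1255, 0.1792]
tool_rot: [-122.5, 89.9, 145.9]
ft_force: [2.3, 2.2, -18.1]
grip_width: 0.0101
```

>>> carry_out --hand '[0,0,0]' --pt "0 0 0" --pt "0 0 0" --pt "0 0 0" --twist '[0,0,0]'

```text
time: 11.48
position: [0.5455, -0.1256, 0.1793]
tool_rot: [-119.3, 89.9, 149.2]
ft_force: [3.3, 4.3, -23.9]
grip_width: 0.0103
```

>>> carry_out --hand '[0,0,0,0]' --pt "0 0 0" --pt "0 0 0" --pt "0 0 0" --pt "0 0 0" --twist '[0,0,0,0]'

```text
time: 11.98
position: [0.5456, -0.1255, 0.1793]
tool_rot: [-119.4, 89.9, 149.0]
ft_force: [3.0, 3.9, -24.4]
grip_width: 0.0097
```

>>> carry_out --hand '[0,0]' --pt "0 0 -0.015" --pt "0 0 0" --twist '[0,0]'

```text
time: 12.22
position: [0.5457, -0.1256, 0.1793]
tool_rot: [-122.2, 89.9, 146.3]
ft_force: [2.3, 4.7, -24.4]
grip_width: 0.0102
```

>>> carry_out --hand '[0]' --pt "0 0 0" --twist '[0]'

```text
time: 12.35
position: [0.5457, -0.1256, 0.1793]
tool_rot: [-122.5, 89.9, 146.0]
ft_force: [2.5, 4.9, -23.2]
grip_width: 0.0101
```

>>> carry_out --hand '[0,0]' --pt "0 0 -0.02" --pt "0 0 0" --twist '[0,0]'

```text
time: 12.6
position: [0.5458, -0.1256, 0.1793]
tool_rot: [-129.3, 89.9, 139.1]
ft_force: [2.1, 4.8, -20.7]
grip_width: 0.0105
```

>>> carry_out --hand '[0,0]' --pt "0 0 0" --pt "0 0 0" --twist '[0,0]'

```text
time: 12.85
position: [0.5458, -0.1256, 0.1793]
tool_rot: [-130.8, 89.9, 137.6]
ft_force: [2.0, 4.1, -20.7]
grip_width: 0.0101
```

>>> carry_out --hand '[0,0,0]' --pt "0 0 -0.03" --pt "0 0 0" --pt "0 0 0" --twist '[0,0,0]'

```text
time: 13.22
position: [0.5461, -0.1257, 0.1792]
tool_rot: [176.6, 90.0, 85.1]
ft_force: [0.7, 5.8, -16.1]
grip_width: 0.0097
```

>>> carry_out --hand '[0,0]' --pt "0 0 0" --pt "0 0 0" --twist '[0,0]'

```text
time: 13.48
position: [0.5461, -0.1257, 0.1792]
tool_rot: [-170.5, 90.0, 97.9]
ft_force: [1.0, 5.8, -16.0]
grip_width: 0.0098
```

>>> carry_out --hand '[0,0,0,0,0]' --pt "0 0 0" --pt "0 0 0" --pt "0 0 0" --pt "0 0 0" --pt "0 0 0" --twist '[0,0,0,0,0]'

```text
time: 14.1
position: [0.5461, -0.1257, 0.1792]
tool_rot: [177.5, 90.0, 85.9]
ft_force: [0.9, 4.6, -16.9]
grip_width: 0.0098
```

>>> carry_out --hand '[0,0,0,0,0]' --pt "0 0 0" --pt "0 0 0" --pt "0 0 0" --pt "0 0 0" --pt "0 0 0" --twist '[0,0,0,0,0]'

```text
time: 14.72
position: [0.5461, -0.1257, 0.1792]
tool_rot: [-175.1, 90.0, 93.3]
ft_force: [-0.2, 5.1, -16.1]
grip_width: 0.0102
```

>>> carry_out --hand '[0,0,0,0,0]' --pt "0 0 -0.06" --pt "0 0 -0.06" --pt "0 0 -0.05" --pt "0 0 -0.03" --pt "0 0 0" --twist '[0,0,0,0,0]'

```text
time: 15.35
position: [0.5469, -0.1269, 0.173]
tool_rot: [60.4, 89.9, -31.2]
ft_force: [1.1, -0.5, -2.1]
grip_width: 0.0101
```

>>> carry_out --hand '[20,40,40,40,40,40,40,40]' --pt "0 0 0" --pt "0 0 0" --pt "0 0 0" --pt "0 0 0.5" --pt "0 0 1" --pt "0 0 1" --pt "0 0 1" --pt "0 0 0" --twist '[0,0,0,0,0,0,0,0]'

```text
time: 16.35
position: [0.548, -0.1263, 0.2811]
tool_rot: [81.3, 89.6, -10.3]
ft_force: [-0.3, 0.1, 0.0]
grip_width: 0.0399
```

Run:
```python
from h import *
s=wrist("w6");print(s['position'],s['ft_force'],s['torque'],s['time'],s['grip_width'],s['joint_pos'])
a=grab_frame("scene")[190:340,190:340];cv2.imwrite("pics/s7.png",cv2.resize(a,None,fx=4,fy=4,interpolation=cv2.INTER_CUBIC))
```

```text
[ 0.54804505 -0.12631268  0.28105556] [-0.3202553   0.06903343  0.00366723] [ 0.02499853  0.02865227 -0.0431633 ] 16.35 0.03987978943208815 [ 18.60825486  24.90788516 -11.86458034  92.30019234   5.6015985
  62.93148669 -86.29399146]
```

View pics/w6.png

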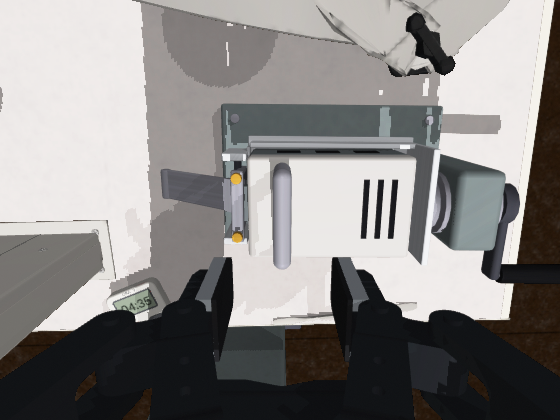

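>>> carry_out --hand '[40,40,40,40,40,40,40,40,40,40,40,40]' --pt "0 -0.6 0" --pt "-0.2 -0.6 0" --pt "-0.2 -0.6 0" --pt "-0.2 -0.6 0" --pt "-0.2 -0.6 0" --pt "-0.2 -0.6 0" --pt "-0.2 -0.6 0" --pt "-0.2 -0.6 0" --pt "-0.2 -0.6 0" --pt "-0.2 -0.6 0" --pt "-0.2 -0.6 0" --pt "-0.27 -0.65 0" --twist '[0.9,0.9,0.9,0.9,0.9,0.95,0.95,0.95,0.95,0.95,1,0.95]'

```text
time: 17.95
position: [0.4773, -0.3438, 0.2759]
tool_rot: [143.5, 89.8, 141.8]
ft_force: [-0.5, 0.5, -0.4]
grip_width: 0.0402
```

>>> carry_out --hand '[40,40,40,40]' --pt "0 0 -1" --pt "0 0 -0.5" --pt "0 0 0" --pt "0 0 0" --twist '[0,0,0,0]'

```text
time: 18.45
position: [0.4789, -0.3433, 0.233]
tool_rot: [-12.1, 89.9, -14.1]
ft_force: [0.7, 0.1, 0.4]
grip_width: 0.0401
```

Run:
```python
from h import *
s=wrist("w7");print(s['position'],s['ft_force'],s['time'],s['joint_pos'])
print(Ro.from_euler('xyz',s['tool_rot'],degrees=True).as_matrix().round(3))
```

```text
[ 0.47888008 -0.34333426  0.23300148] [0.65622699 0.09244621 0.39600375] 18.45 [ 52.8295426   32.49327401 -31.4839367   91.39784183  18.6311063
  61.34512771  14.39898768]
[[ 0.001  0.034  0.999]
 [-0.     0.999 -0.034]
 [-1.    -0.     0.001]]
```

View pics/w7.png

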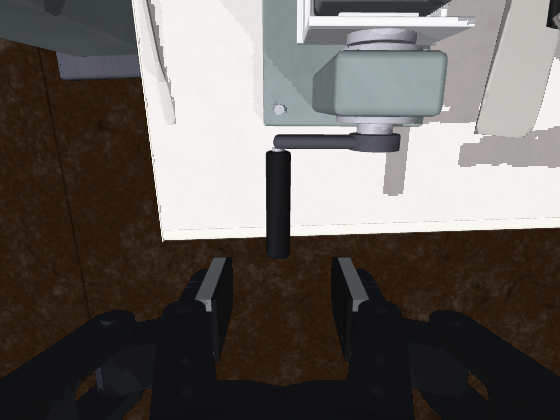

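Run:
```python
from h import *
for uv in((278.5,153),(278.5,205),(278.5,256)): print(wback("w7",uv,.135).round(4))
print(wback("w7",(377,135),.135))
```

```text
[ 0.4789 -0.3039  0.135 ]
[ 0.4777 -0.338   0.135 ]
[ 0.4763 -0.3741  0.135 ]
[ 0.54108709 -0.29478599  0.135     ]
```

>>> carry_out --hand '[40,40,40,40,40,20,10,10,10,10]' --pt "0 -0.1 -1" --pt "0 0 -1" --pt "0 0 -1" --pt "0 0 -0.83" --pt "0 0 0" --pt "0 0 0" --pt "0 0 0" --pt "0 0 0" --pt "0 0 0" --pt "0 0 0" --twist '[0,0,0,0,0,0,0,0,0,0]' --force 40

```text
time: 19.75
position: [0.4766, -0.347, 0.1187]
tool_rot: [-160.9, 89.8, -163.0]
ft_force: [-5.3, 1.4, 5.3]
grip_width: 0.0148
```

```bash
python3 -c "
import numpy as np
t=np.radians(np.arange(0,181,6));X=-2*np.cos(t);Z=2*np.sin(t);px=X[0];pz=0
for i in range(1,31):
  a=round(X[i]-px,2);b=round(Z[i]-pz,2);px+=a;pz+=b;print([a,round(-.03*a,2),b],end=', ' if i%10 else '\n')"
```

```text
[np.float64(0.01), np.float64(-0.0), np.float64(0.21)], [np.float64(0.03), np.float64(-0.0), np.float64(0.21)], [np.float64(0.06), np.float64(-0.0), np.float64(0.2)], [np.float64(0.07), np.float64(-0.0), np.float64(0.19)], [np.float64(0.1), np.float64(-0.0), np.float64(0.19)], [np.float64(0.11), np.float64(-0.0), np.float64(0.18)], [np.float64(0.13), np.float64(-0.0), np.float64(0.16)], [np.float64(0.15), np.float64(-0.0), np.float64(0.15)], [np.float64(0.16), np.float64(-0.0), np.float64(0.13)], [np.float64(0.18), np.float64(-0.01), np.float64(0.11)]
[np.float64(0.19), np.float64(-0.01), np.float64(0.1)], [np.float64(0.19), np.float64(-0.01), np.float64(0.07)], [np.float64(0.2), np.float64(-0.01), np.float64(0.06)], [np.float64(0.21), np.float64(-0.01), np.float64(0.03)], [np.float64(0.21), np.float64(-0.01), np.float64(0.01)], [np.float64(0.21), np.float64(-0.01), np.float64(-0.01)], [np.float64(0.21), np.float64(-0.01), np.float64(-0.03)], [np.float64(0.2), np.float64(-0.01), np.float64(-0.06)], [np.float64(0.19), np.float64(-0.01), np.float64(-0.07)], [np.float64(0.19), np.float64(-0.01), np.float64(-0.1)]
[np.float64(0.18), np.float64(-0.01), np.float64(-0.11)], [np.float64(0.16), np.float64(-0.0), np.float64(-0.13)], [np.float64(0.15), np.float64(-0.0), np.float64(-0.15)], [np.float64(0.13), np.float64(-0.0), np.float64(-0.16)], [np.float64(0.11), np.float64(-0.0), np.float64(-0.18)], [np.float64(0.1), np.float64(-0.0), np.float64(-0.19)], [np.float64(0.07), np.float64(-0.0), np.float64(-0.19)], [np.float64(0.06), np.float64(-0.0), np.float64(-0.2)], [np.float64(0.03), np.float64(-0.0), np.float64(-0.21)], [np.float64(0.01), np.float64(-0.0), np.float64(-0.21)]
```

>>> carry_out --hand '[10,10,10,10,10]' --pt "0.01 0 0.21" --pt "0.03 0 0.21" --pt "0.06 0 0.2" --pt "0.07 0 0.19" --pt "0.1 0 0.19" --twist '[0,0,0,0,0]'

```text
time: 20.38
position: [0.4835, -0.3472, 0.1469]
tool_rot: [178.9, 89.6, 176.8]
ft_force: [-6.0, 0.5, -4.0]
grip_width: 0.0146
```

>>> carry_out --hand '[10,10,10,10,10]' --pt "0.11 0 0.18" --pt "0.13 -0.01 0.16" --pt "0.15 0 0.15" --pt "0.16 -0.01 0.13" --pt "0.18 0 0.11" --twist '[0,0,0,0,0]'

```text
time: 21.0
position: [0.5045, -0.348, 0.1695]
tool_rot: [-176.7, 89.5, -178.7]
ft_force: [-10.2, 0.0, 1.4]
grip_width: 0.0148
```

>>> carry_out --hand '[10,10,10,10,10,10,10,10,10,10]' --pt "0.19 -0.01 0.1" --pt "0.19 0 0.07" --pt "0.2 -0.01 0.06" --pt "0.21 -0.01 0.03" --pt "0.21 0 0.01" --pt "0.21 -0.01 -0.01" --pt "0.21 -0.01 -0.03" --pt "0.2 0 -0.06" --pt "0.19 -0.01 -0.07" --pt "0.19 -0.01 -0.1" --twist '[0,0,0,0,0,0,0,0,0,0]'

```text
time: 22.25
position: [0.5671, -0.3504, 0.1706]
tool_rot: [-145.9, 89.8, -147.9]
ft_force: [-7.7, -0.4, 2.0]
grip_width: 0.0148
```

>>> carry_out --hand '[10,10,10,10,10]' --pt "0.18 0 -0.11" --pt "0.16 -0.01 -0.13" --pt "0.15 0 -0.15" --pt "0.13 -0.01 -0.16" --pt "0.11 0 -0.18" --twist '[0,0,0,0,0]'

```text
time: 22.88
position: [0.5888, -0.3512, 0.1486]
tool_rot: [-146.0, 89.8, -148.1]
ft_force: [-7.8, -1.1, 3.0]
grip_width: 0.0142
```

>>> carry_out --hand '[10,10,10,10,10]' --pt "0.1 0 -0.19" --pt "0.07 0 -0.19" --pt "0.06 0 -0.2" --pt "0.03 0 -0.21" --pt "0.01 0 -0.15" --twist '[0,0,0,0,0]'

```text
time: 23.5
position: [0.5966, -0.3515, 0.1206]
tool_rot: [-144.5, 89.8, -146.5]
ft_force: [-7.6, -1.1, 5.0]
grip_width: 0.0143
```

>>> carry_out --hand '[10,10]' --pt "-0.05 0 -0.08" --pt "-0.03 0 0" --twist '[0,0]'

```text
time: 23.75
position: [0.5966, -0.3514, 0.1188]
tool_rot: [-41.5, 89.8, -43.5]
ft_force: [-3.4, -0.2, 1.9]
grip_width: 0.0146
```

>>> carry_out --hand '[10,10]' --pt "0 0 -0.05" --pt "0 0 0" --twist '[0,0]'

```text
time: 24.0
position: [0.5967, -0.3515, 0.1185]
tool_rot: [-46.1, 89.7, -48.1]
ft_force: [-6.0, -0.9, 8.7]
grip_width: 0.0145
```

>>> carry_out --hand '[10,10,10]' --pt "0 0 -0.04" --pt "0 0 0" --pt "0 0 0" --twist '[0,0,0]'

```text
time: 24.38
position: [0.5967, -0.3515, 0.1184]
tool_rot: [-47.1, 89.7, -49.1]
ft_force: [-7.4, 0.5, 12.7]
grip_width: 0.0143
```

Run:
```python
from h import *
s=wrist("w8");print(s['position'],s['ft_force'],s['time'],s['joint_pos'])
a=grab_frame("scene")[170:350,180:340];cv2.imwrite("pics/s8.png",cv2.resize(a,None,fx=3.3,fy=3.3,interpolation=cv2.INTER_CUBIC))
```

```text
[ 0.59671468 -0.35150383  0.11838795] [-7.36645031  0.5219635  12.72438304] 24.375 [ 42.76342072  47.60719326 -27.24448655  80.3936569   23.79525858
  57.44479989   8.30403921]
```

View pics/s8.png

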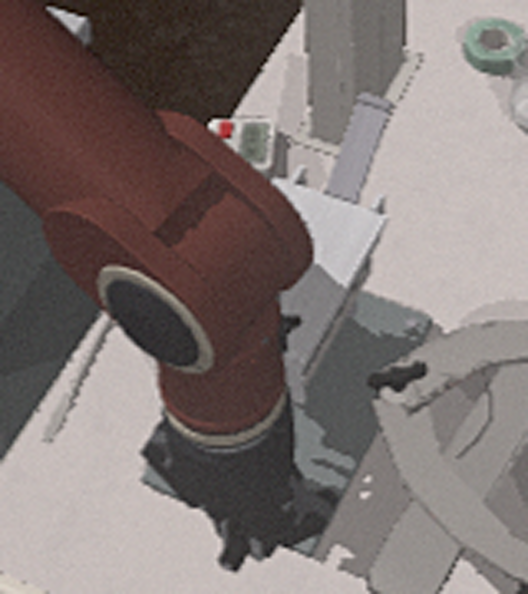

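View pics/w8.png

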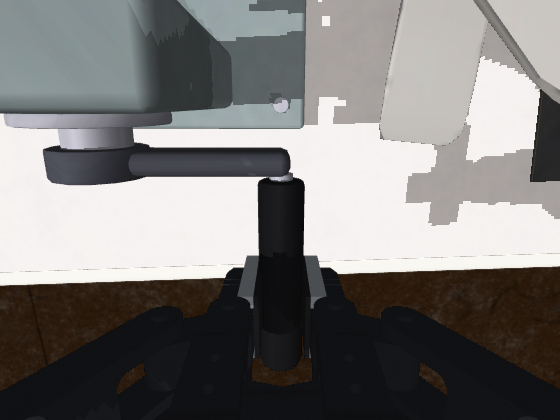

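>>> carry_out --hand '[10,36,40,40,40,40,40,40,40,40]' --pt "0 0 0.06" --pt "0 0 0" --pt "0 0 0" --pt "0 0 0" --pt "0 0 0.5" --pt "0 0 1" --pt "0 0 1" --pt "0 0 1" --pt "-0.5 -0.5 1" --pt "0 0 0" --twist '[0,0,0,0,0,0,0,0,0,0]'

```text
time: 25.72
position: [0.5813, -0.3676, 0.2552]
tool_rot: [-36.3, 89.5, -38.5]
ft_force: [0.6, 0.0, 0.1]
grip_width: 0.0398
```

>>> carry_out --hand '[40,40,40,40,40,40,40,40]' --pt "-1 -0.8 0" --pt "-1 -0.8 0" --pt "-1 -0.8 0" --pt "-1 -0.8 0" --pt "-1 -0.8 0" --pt "-1 -0.8 0" --pt "-1 -0.8 0" --pt "0 0 0" --twist '[0,0,0,0,0,0,0,0]'

```text
time: 26.72
position: [0.3667, -0.5359, 0.2498]
tool_rot: [-170.1, 89.8, -172.5]
ft_force: [-1.0, -0.5, 0.1]
grip_width: 0.0399
```

Run:
```python
from h import *
s=wrist("w9");print(s['position'],s['ft_force'],s['time'])
im=grab_frame("scene");cv2.imwrite("pics/s9full.png",im);a=im[170:350,180:340];cv2.imwrite("pics/s9.png",cv2.resize(a,None,fx=3.3,fy=3.3,interpolation=cv2.INTER_CUBIC))
t=grab_frame("top");cv2.imwrite("pics/t9.png",cv2.resize(t[140:280,230:420],None,fx=4,fy=4,interpolation=cv2.INTER_CUBIC))
```

```text
[ 0.36667783 -0.53589313  0.24979955] [-0.97975667 -0.50328312  0.1450141 ] 26.725
```

View pics/s9.png

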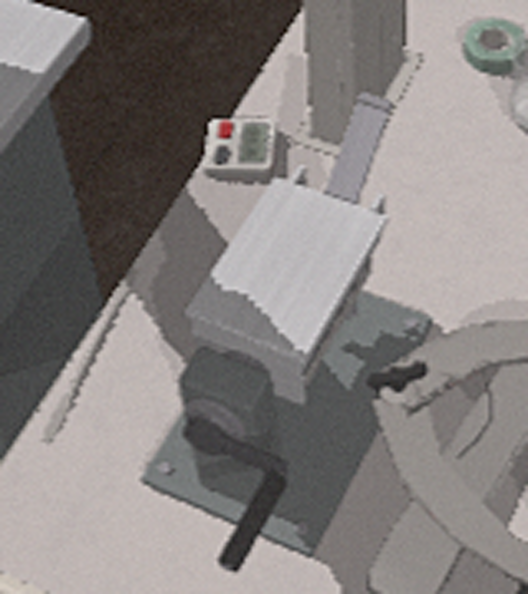

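View pics/t9.png

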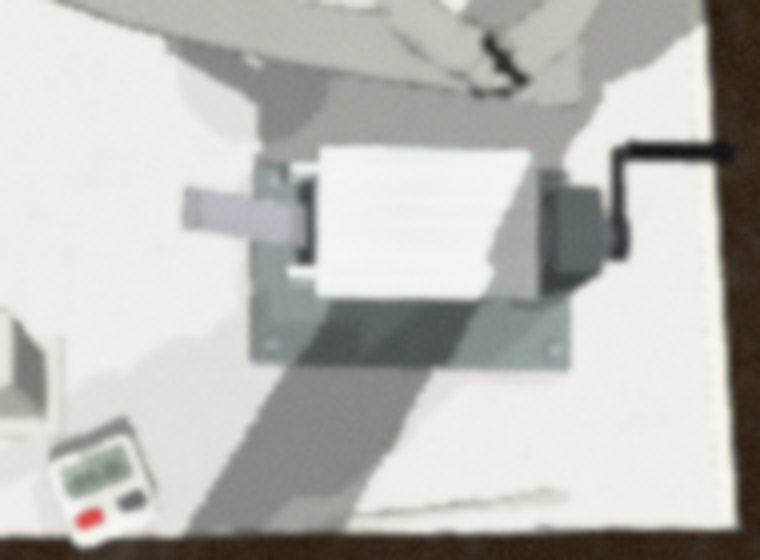

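```bash
python3 -c "
from cell import job
print(job.finish_job())"
```

```text
the job is handed in; nothing more can be done
None
```

The job is done in the order asked and handed in at about 27 s. The one thing that went out of range was the tug, which ran over 20 N for about a second before I corrected it.

- **Latch:** I pressed the lever down to its stop. The force jumped to about 28 N there, so I backed off at once. The wrist picture puts the lever at about 1.45 to 1.48 rad, which is closed.
- **Tug:** The cassette rose freely about 5.5 mm, then the latch took the load. The reading crept up to about 24 N. I eased it back and held a steady 16 to 17 N for about 1.5 s, and the latch held. I then lowered the cassette and let go.
- **Half turn:** I turned the crank over the top to the far stop, where it pushed back at about 13 N without moving further. I then let go and moved the arm clear.
- **Last pictures:** The crank grip is straight behind the axis and the cradle is upside down. The lever is still closed and no cassette is lying below. The timer has not moved, and I saw nothing disturbed in the parts of the bench I checked. The claw bar and keeper are hidden from the cameras in this position, so I could not check them directly after the turn.

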